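# Index a bottle to the blue code-reading head

## Task

Gently pick up the white blue-capped bottle, squeezing it only lightly (50 N at most on each side), stand it in the black socket of the sliding carriage and let go of it. Then pull the red plunger knob up, slide the carriage to the neighbouring hole in front of the blue code-reading head, and let the pin down fully home in that hole. Finish while still holding the red knob, with the pin kept home; leave the amber bottle, the dish and the eyepiece where they are.

Things in the scene. Friction and masses are not known exactly. Their poses are not given: they have to be found in the camera images.
- bottle_center (a point): centre (half-way up, 50 mm above its foot) of the loose WHITE bottle with the BLUE cap: round body 40 mm across and straight up to about 62 mm, then a sloping shoulder, cap 22 mm across, 100 mm tall, standing upright on the worktop, under 0.15 kg
- amber_center (a point): centre of the AMBER bottle with the black dropper cap, 40 mm across, 106 mm tall, standing on the worktop; leave it alone
- petri: round dish with pink content, 58 mm across, 14 mm high, origin at its underside; leave it alone
- eyepiece: black microscope eyepiece, 40 mm across, 59 mm high, origin at its underside; leave it alone
- rail: fixed aluminium rail lying on the worktop, 84 x 300 mm, guides up to 32 mm high; origin on the worktop under its middle, y axis along the rail (the carriage slides along it), x axis across it towards the two code-reading heads, z up. Its ladder has three pin holes 60 mm apart at y = -60, 0 and +60 mm, 13 mm long for a 10 mm round-ended pin
- carriage (a joint): position of the blue sliding carriage along the rail's y axis in m: 0 at the start (pin in the middle hole), +0.060 and -0.060 at the neighbouring holes, stops at +-0.068. About 2 N of friction; the pin blocks it unless it is pulled up
- plunger (a joint): lift of the plunger in m: 0 = pin fully home in a hole, at least 0.012 = clear of the holes, stop at 0.018. A spring pulls it down with 3.5 N at 0, rising to 8 N at 0.018; if let down between holes the pin rests on the ladder at 0.012 and drops in when it comes over a hole
- knob (a point): centre of the grip of the red plunger knob, 85 mm above the worktop when the pin is home; it rises and slides with the plunger. Upright round grip 20 mm across, 26 mm high (13 mm above and below this point) with a 28 mm wide, 6 mm thick cap on top of it; the steel collar below it ends 27 mm under this point
- socket (a point): centre of the inner floor of the black round socket on the carriage, 10 mm above the worktop and 85 mm from the knob's axis on the side of the heads; 46 mm inside, 55 mm outside (59 mm at the lip), rim 28 mm above this floor. A seated bottle has its top 100 mm above this point
- bottle_seat (a point): the point 50 mm above the socket floor where the centre of a seated bottle comes to lie; it moves with the carriage
- blue_head_spot (a point): reading spot of the BLUE head (a box 50 x 40 mm, 72 mm high, fixed beside the rail at one of the two neighbouring holes): where the socket floor's centre lies when the carriage stands at that head's hole. The head's lens faces it, 42 mm away
- orange_head_spot (a point): the same for the ORANGE head, which stands at the other neighbouring hole
Mind the look-alikes: they are no part of the job. What is shaped like the part that bears bottle_center but purple is not meant. Leave any yellow look-alike of the part that bears blue_head_spot alone.

How it is judged:
On the way, in this order (a step that is already met when the one before it is completed fails the run):
1. the white blue-capped bottle stands in the carriage's socket, let go (distance between bottle_center and bottle_seat below 0.008 m and angle between bottle_center's own z axis and vertical below 0.15 rad and contact force between the fingers and bottle below 0.5 N), for 0.2 s.
2. the plunger is pulled clear while the carriage still stands at its middle hole (value of joint plunger above 0.011 m and value of joint carriage between -0.012 and 0.012 m).
3. the pin is home in the hole at the blue head (horizontal distance between socket and blue_head_spot below 0.005 m and value of joint plunger below 0.0025 m), for 0.1 s.
At the end, for the whole second after the job is handed in: socket within 5 mm of the blue head's reading spot, pin home (plunger under 2.5 mm), fingers still holding the red knob (over 1.5 N on it), the white bottle free and upright (within 0.15 rad) in the socket, its centre within 8 mm of its seated place (all of step 1 and all of step 3 and contact force between the fingers and plunger above 1.5 N); the arm keeps its last pose, push and grip.
It fails at once if the bottle is squeezed with more than 50 N a side (100 N over both fingers) (contact force between the fingers and bottle above 100 N).
It fails at once if the amber bottle is moved by more than 15 mm (distance of amber_center from where it was at the start of the episode above 0.015 m).
It fails at once if the dish is moved by more than 15 mm (distance of petri from where it was at the start of the episode above 0.015 m).
It fails at once if the eyepiece is moved by more than 15 mm (distance of eyepiece from where it was at the start of the episode above 0.015 m).
It also fails if it takes over 54 s, if anything falls off the work surface, if the arm or the gripper's body presses on something with over 40 N, if the wrist force passes 120 N, or if a joint passes its speed limit or range.

## Robot

A 7-joint arm with a two-finger parallel gripper is mounted at the origin on a cart in front of the work surface, level with it; the furniture and walls round the work are solid. World frame = base frame: x ahead of the robot, y to its left, z up, the work surface at z = 0. Lengths are in m, angles in rad, forces in N, time in s.
With the tool pointing down it reaches from about 0.4 to 0.875 m from the base axis. Payload 19.3 kg.
Tool frame: the origin (TCP) lies at the very end of the fingers, on their centre line; the grasp point (between the pads) lies 19 mm behind it; z points along the fingers, y is the line along which they close (so a half turn about z gives the same grasp; the last joint's range is limited). The gripper opens to 85 mm and grips with 20 to 120 N. Pads are 22 mm wide; open, the fingers measure 114 mm over their backs; the gripper's body (76 mm by 85 mm) begins 54 mm behind the grasp point. The pads swing forward as they close: fully open they stand 13 mm farther back than shut.
Start: joints at [1.165, 0.521, -0.036, 1.599, 0.021, 1.021, -0.113], TCP at [0.206, -0.59, 0.231] pointing down, gripper open.
Joint ranges: [-2.91, 2.91], [-0.3, 2.13], [-1.5, 1.42], [0.17, 2.43], [-1.26, 4.41], [0.16, 1.93], [-2.52, 2.52]. Speed limits (rad/s): [1.89, 1.89, 2.39, 2.39, 3.01, 3.01, 3.01].

## Interface

Orientations are given as [roll, pitch, yaw] about the fixed x, y, z axes, in that order (R = Rz(yaw) Ry(pitch) Rx(roll)).
In Python, from workcell import bot gives the robot as it stands. The module is installed in compiled form; this text tells all that it offers.
- The arm moves only by the tool apply_moves, never from a script. Its arguments are lists of equal length, an entry for each row: "claw": the finger opening in m, from 0 to 0.0854; "xyz": the shift along the tool's x, y, z in m, a list of three; "twist": the turn, a rotation vector about the tool's x, y, z in rad, a list of three. A call has 1 to 20 rows; each row shifts and turns the commanded pose from where the row before left it, along the tool's axes as they then stand; what a row does not reach is not made up. A row lasts 1/10 s, in which the tool goes at most 50 mm and 8.59 degrees, less where a joint would pass 70% of its speed; a pose out of reach is approached as far as the arm can. A call with a gripper value outside its range is refused whole. The fingers move at their own pace and stop on an object; "force" is the grip in N (left out, the last holds). Time passes only in rows, so rows that do not move let the fingers close. It gives the time, the measured TCP pose, the force, the opening and the grip force at its end, in the units of the state.
- bot.observe(): the state, without advancing time (a new reading comes with each control period).
- bot.grab_frame(name): name is "scene" or "top"; returns a dict with "img" (400x640x3 uint8, red, green, blue), "vfov" (degrees; the focal length in pixels is half the picture's height over the tangent of half this angle, whatever the lens; pixels are square), "cx", "cy" (the principal point, pixels), "view" (4x4, takes a point from world to camera coordinates). Camera axes: x right, y up, looking along -z (the intrinsics and any distortion apply to the point x, -y, -z); pixel columns grow to the right and rows downward; lengths in m; the calibration is good to about 2 mm. A picture is of the moment at which its call begins. There is no depth.
- bot.job_done(): hands the job in; it is judged then, once.
Trained networks look in the newest picture that a camera, given by its name, has taken for a name from the list of things; names that differ only in an ending like _2 or _b are one class to them, and where a whole thing is asked for, a point or a joint stands for the part that bears it (a point fixed in the world has none). Each returns a list of dicts, best first, with "score" (0 to 1); they miss things now and then, are a little off and sometimes report something else, mostly with a low value. They report only what shows in the picture. A call takes as long as a camera call. They do not tell look-alikes from the thing itself.
- bot.find_in(camera, query): "position" ([x, y, z] in m, in world coordinates, good to about 4 mm: the middle of the surface that is visible of it).
The state is a dict: "clock": time; "qpos": joint angles; "qd": joint speeds; "joint_efforts": joint torques, N m; "position": TCP position; "tool_rot": TCP orientation; "force": force on the tool from outside, world axes, zero at the start; "moment": the same for the moment, N m; "grip_width": finger opening in m; "finger_force": force on a finger pad.
Only numpy, scipy, OpenCV 4.12 (cv2) and the standard library are available. Lean on these libraries where they do the work, as an engineer would, in place of code of your own. Each camera call takes 0.05 s, during which the arm holds its last target. There are 200 camera calls.

## Working session

There is one attempt and no reset: what is moved stays moved. The work goes in short steps, Python scripts to look and compute and a tool call to move; the robot and the scene stay as the last step left them, time stands still between calls to the robot, and variables do not carry over. Pictures are saved under pics/ and viewed, at most 11 in all, crops included, and the job is handed in when it is done.

Besides the shell and the picture viewer there is one more tool, called after "Request:" as name(argument=value, ...) on one line, values as JSON. apply_moves: Moves the arm, as the interface text tells. Its arguments: {"type":"object","properties":{"claw":{"type":"array"},"xyz":{"type":"array"},"twist":{"type":"array"},"force":{"type":"number"}},"required":["claw","xyz","twist"]}

```bash
mkdir -p pics; cat > h.py <<'E'
from workcell import bot
import numpy as np, cv2
def save(fr,name): cv2.imwrite('pics/'+name, fr['img'][:,:,::-1])
def proj(fr,p):
    V=np.array(fr['view']); c=V[:3,:3]@np.array(p)+V[:3,3]
    f=200/np.tan(np.radians(fr['vfov'])/2)
    return np.array([fr['cx']+f*c[0]/-c[2], fr['cy']+f*-c[1]/-c[2]])
def ray(fr,px):
    V=np.array(fr['view']); f=200/np.tan(np.radians(fr['vfov'])/2)
    d=np.array([(px[0]-fr['cx'])/f,-(px[1]-fr['cy'])/f,-1.]); R=V[:3,:3]
    return -R.T@V[:3,3], R.T@d/np.linalg.norm(d)
def atz(fr,px,z):
    o,d=ray(fr,px); return o+d*(z-o[2])/d[2]
def tri(f1,p1,f2,p2):
    o,d=ray(f1,p1);q,e=ray(f2,p2)
    s=np.linalg.lstsq(np.c_[d,-e],q-o,rcond=None)[0]
    a=o+s[0]*d;b=q+s[1]*e
    return (a+b)/2,np.linalg.norm(a-b)
E
python3 - <<'E'
from h import *
import pickle
np.set_printoptions(precision=4,suppress=True)
fs={}
for c in('scene','top'):
    f=bot.grab_frame(c);fs[c]=f;save(f,c+'0.png')
    print(c,f['vfov'],f['cx'],f['cy'],[k for k in f],ray(f,(320,200)))
    for n in('bottle_center','amber_center','petri','eyepiece','rail','carriage','knob','socket','plunger','blue_head_spot','orange_head_spot'):
        try:
            for r in bot.find_in(c,n)[:3]:
                print(' ',n,round(r['score'],2),np.array(r['position']),proj(f,r['position']).round())
        except Exception as e: print(n,e)
pickle.dump(fs,open('f0.pkl','wb'))
print(bot.observe())
E
```

```text
scene 43.133157933866855 324.7215220052716 197.734038533558 ['img', 'vfov', 'cx', 'cy', 'view'] (array([ 0.0461, -1.2266,  1.1572]), array([ 0.2741,  0.7083, -0.6505]))
  bottle_center 0.83 [ 0.4679 -0.3166  0.0563] [341. 264.]
  bottle_center 0.79 [ 0.372  -0.2858  0.0552] [307. 265.]
  amber_center 0.73 [ 0.6123 -0.2956  0.0505] [382. 248.]
  eyepiece 0.61 [ 0.5746 -0.48    0.0398] [399. 299.]
  rail 0.87 [0.5244 0.1162 0.032 ] [310. 180.]
  carriage 0.56 [0.5277 0.1052 0.0354] [311. 181.]
  socket 0.82 [0.5292 0.1108 0.0304] [311. 181.]
  socket 0.33 [0.4679 0.3516 0.0151] [276. 151.]
  blue_head_spot 0.8 [0.6171 0.2569 0.059 ] [320. 147.]
  blue_head_spot 0.65 [0.6001 0.1652 0.0498] [324. 164.]
  orange_head_spot 0.54 [0.6123 0.0412 0.0505] [340. 183.]
top 56.58143060364129 312.4534876790595 192.38892630457454 ['img', 'vfov', 'cx', 'cy', 'view'] (array([ 0.2903, -0.05  ,  1.2228]), array([ 0.1769, -0.0098, -0.9842]))
  bottle_center 0.72 [ 0.4687 -0.3007  0.0649] [396. 210.]
  bottle_center 0.49 [ 0.3799 -0.2669  0.0642] [386. 238.]
  amber_center 0.62 [ 0.6128 -0.2769  0.0645] [
[... 450 characters left out ...]
[264. 211.]
  blue_head_spot 0.81 [0.6199 0.2669 0.0717] [218. 161.]
  blue_head_spot 0.52 [0.5991 0.1739 0.0711] [247. 168.]
  orange_head_spot 0.82 [0.6053 0.055  0.0738] [284. 166.]
{'clock': 1.2, 'qpos': array([ 1.1648,  0.5214, -0.0363,  1.5995,  0.0212,  1.0211, -0.1128]), 'qd': array([-0.0012,  0.0005, -0.0014, -0.0001, -0.0006,  0.0005, -0.0002]), 'joint_efforts': array([  0.0012, -92.6869,   1.9798, -37.0251,   0.0183,   0.0018,
         0.    ]), 'position': array([ 0.2059, -0.5901,  0.2313]), 'tool_rot': array([3.1416, 0.    , 0.3357]), 'force': array([-0.0611, -0.3047, -0.6315]), 'moment': array([ 0.0584, -0.0157,  0.0242]), 'finger_force': 0.0, 'grip_width': 0.08564408071673182}
```

View pics/scene0.png

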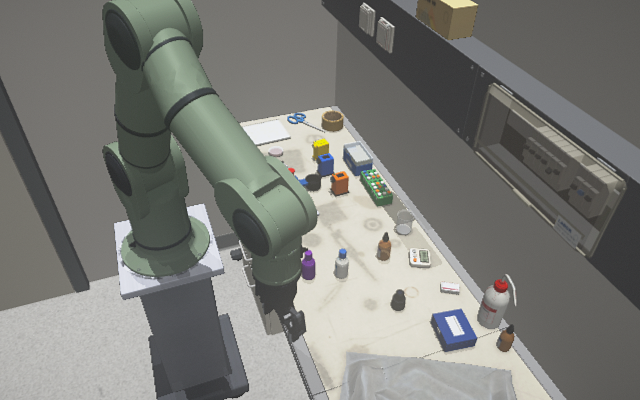

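View pics/top0.png

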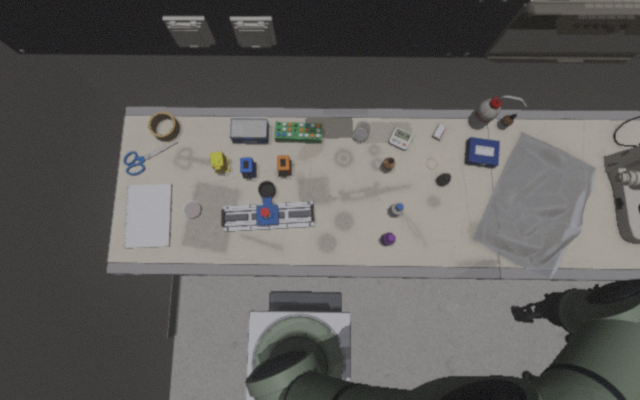

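```bash
python3 - <<'E'
from h import *
import pickle
fs=pickle.load(open('f0.pkl','rb'))
a=cv2.resize(fs['top']['img'][130:280,180:330],None,fx=4,fy=4,interpolation=cv2.INTER_CUBIC)[:,:,::-1]
cv2.imwrite('pics/c1.png',a)
b=cv2.resize(fs['scene']['img'][120:220,250:380],None,fx=6,fy=6,interpolation=cv2.INTER_CUBIC)[:,:,::-1]
cv2.imwrite('pics/c2.png',b)
c=fs['top']['img'][150:260,350:450]; d=fs['scene']['img'][200:310,280:380]
cv2.imwrite('pics/c3.png',cv2.resize(np.hstack([c,d]),None,fx=4,fy=4,interpolation=cv2.INTER_CUBIC)[:,:,::-1])
E
```

```text
(no output)
```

View pics/c1.png

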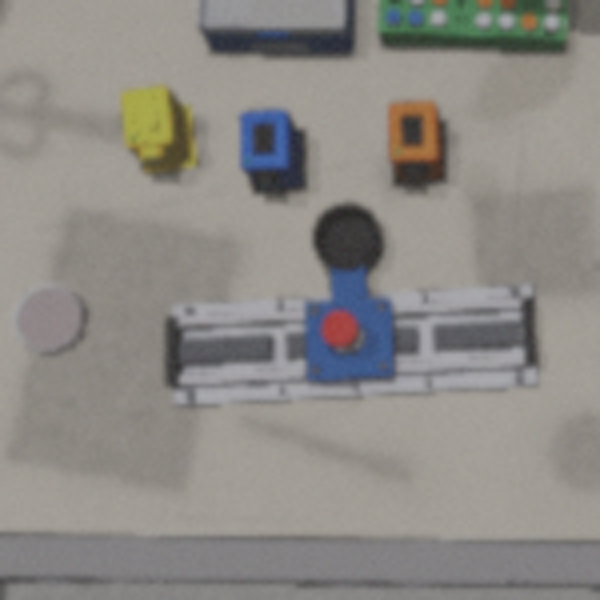

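View pics/c3.png

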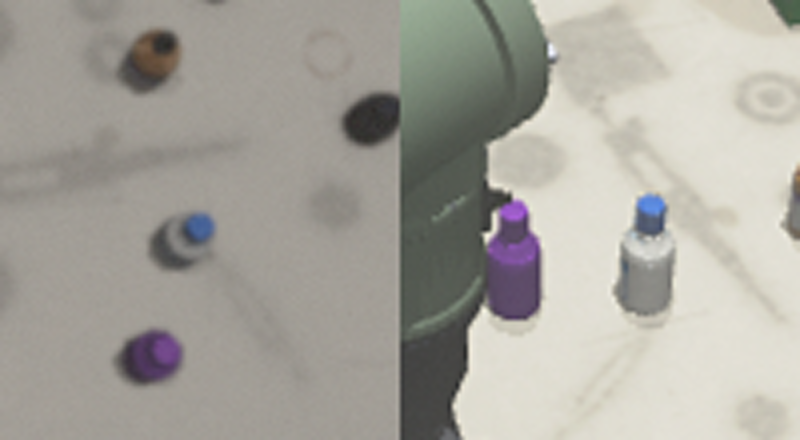

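View pics/c2.png

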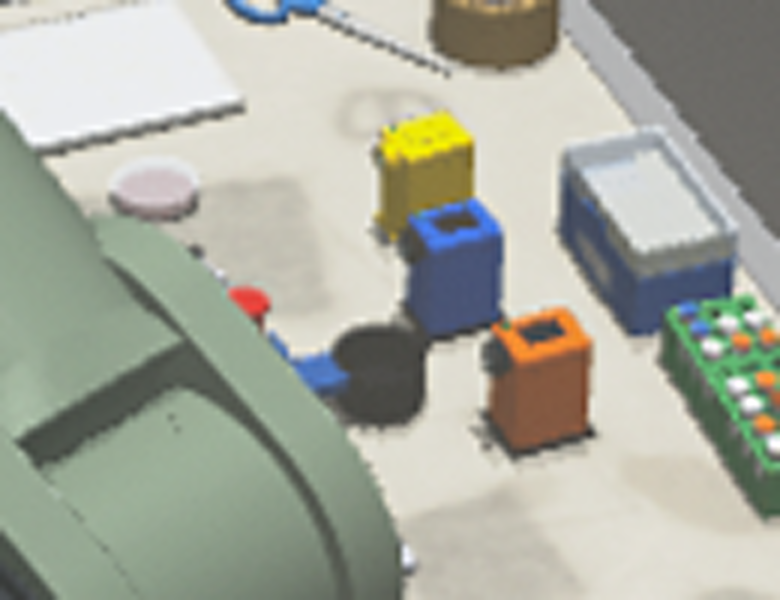

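White, blue-capped bottle is at top (398,208) / scene (342,264). The purple look-alike is at (388,238). The blue head is at top (247,167), yellow look-alike at (218,161), orange at (284,166). The carriage socket is at (267,189) and the red knob at (265,212).

```bash
python3 - <<'E'
from h import *
import pickle
np.set_printoptions(precision=4,suppress=True)
fs=pickle.load(open('f0.pkl','rb')); T,S=fs['top'],fs['scene']
def seg(f,box,fn):
    x0,y0,x1,y1=box; i=f['img'][y0:y1,x0:x1].astype(int); hsv=cv2.cvtColor(f['img'][y0:y1,x0:x1],cv2.COLOR_RGB2HSV).astype(int)
    m=fn(i,hsv); ys,xs=np.nonzero(m); return np.array([xs.mean()+x0,ys.mean()+y0]),len(xs),(xs.min()+x0,xs.max()+x0,ys.min()+y0,ys.max()+y0)
blue=lambda i,h:(abs(h[...,0]-110)<14)&(h[...,1]>110)
red=lambda i,h:((h[...,0]<8)|(h[...,0]>172))&(h[...,1]>140)
ct=seg(T,(385,195,412,225),blue); cs=seg(S,(330,245,355,262),blue); print(ct,cs)
print('cap tri',tri(T,ct[0],S,cs[0]), atz(T,ct[0],.095), atz(S,cs[0],.09))
# base of bottle from scene: foot pixel
kt=seg(T,(255,200,275,222),red); ks=seg(S,(284,160,300,180),red); print(kt,ks)
print('knob',atz(T,kt[0],.100),tri(T,kt[0],S,ks[0]))
dark=lambda i,h:i.sum(-1)<150
st=seg(T,(255,178,281,199),dark); print(st); print('socket rim',atz(T,st[0],.034))
C=lambda x,y:np.array([180+x/4-.375,130+y/4-.375])
P=[atz(T,C(*p),.03) for p in((172,308),(178,405),(533,288),(537,382))]
print(P, 'centre',np.mean(P,0)); d=(P[0]+P[1]-P[2]-P[3]);print('yaw y-axis',np.degrees(np.arctan2(-d[0],d[1])),np.linalg.norm(d)/2)
for n,x,y in(('blue',266,140),('orange',414,131),('yel',148,120)): print(n,atz(T,C(x,y),.072))
for n,p in(('blue',(120,0)),): pass
D=lambda x,y:np.array([250+x/6-.4,120+y/6-.4])
print('socket rim scene',atz(S,D(385,352),.038), 'foot scene',atz(S,(280+646/4-25*4/4-75+.0,200+310/4),0))
for n,x,y in(('blue',455,220),('orange',542,330)): print(n,atz(S,D(x,y),.072))
E
```

```text
(array([399.5, 206.5]), 24, (np.int64(397), np.int64(402), np.int64(204), np.int64(209))) (array([342.5   , 250.8333]), 24, (np.int64(340), np.int64(345), np.int64(249), np.int64(253)))
cap tri (array([ 0.4751, -0.3047,  0.0966]), np.float64(3.100646713748939e-05)) [ 0.4754 -0.3051  0.095 ] [ 0.4778 -0.299   0.09  ]
(array([264.2683, 211.9024]), 41, (np.int64(261), np.int64(267), np.int64(209), np.int64(215))) (array([291.5   , 169.7222]), 18, (np.int64(289), np.int64(294), np.int64(168), np.int64(172)))
knob [0.4533 0.1087 0.1   ] (array([0.4544, 0.1085, 0.0998]), np.float64(0.002208828014242193))
(array([264.8837, 186.2326]), 43, (np.int64(259), np.int64(274), np.int64(182), np.int64(194)))
socket rim [0.5478 0.1192 0.034 ]
[array([0.4793, 0.255 , 0.03  ]), array([0.4005, 0.2454, 0.03  ]), array([ 0.499 , -0.0387,  0.03  ]), array([ 0.4223, -0.0428,  0.03  ])] centre [0.4503 0.1047 0.03  ]
yaw y-axis 4.086338955655787 0.29167703272126017
blue [0.61   0.1768 0.072 ]
orange [0.6186 0.0581 0.072 ]
yel [0.6257 0.2728 0.072 ]
socket rim scene [0.5388 0.1117 0.038 ] foot scene [ 0.4695 -0.3209  0.    ]
blue [0.6088 0.1795 0.072 ]
orange [0.6174 0.0598 0.072 ]
```

Request:
apply_moves(claw=[0.085, 0.085, 0.085, 0.085, 0.085, 0.085, 0.085, 0.085, 0.085, 0.085, 0.085, 0.085, 0.085, 0.085, 0.085, 0.085], xyz=[[0, 0, 0], [0, 0, 0], [0.024, -0.0222, 0.0068], [0.024, -0.0222, 0.0068], [0.024, -0.0222, 0.0068], [0.024, -0.0222, 0.0068], [0.024, -0.0222, 0.0068], [0.024, -0.0222, 0.0068], [0.024, -0.0222, 0.0068], [0.024, -0.0222, 0.0068], [0.024, -0.0222, 0.0068], [0.024, -0.0222, 0.0068], [0.024, -0.0222, 0.0068], [0.024, -0.0222, 0.0068], [0, 0, 0], [0, 0, 0]], twist=[[0, 0, 0.132], [0, 0, 0.132], [0, 0, 0], [0, 0, 0], [0, 0, 0], [0, 0, 0], [0, 0, 0], [0, 0, 0], [0, 0, 0], [0, 0, 0], [0, 0, 0], [0, 0, 0], [0, 0, 0], [0, 0, 0], [0, 0, 0], [0, 0, 0]], force=20)

```text
clock: 2.8
position: [0.4743, -0.3033, 0.1496]
tool_rot: [-3.141, 0.0, 0.073]
force: [-0.8, -0.1, -0.5]
grip_width: 0.0851
finger_force: 0.0
```

```bash
python3 - <<'E'
from h import *
import pickle
np.set_printoptions(precision=4,suppress=True)
T=bot.grab_frame('top');S=bot.grab_frame('scene');pickle.dump({'top':T,'scene':S},open('f1.pkl','wb'))
for c in('scene','top'):
    for n in('bottle_center','knob','socket','plunger','carriage','blue_head_spot','orange_head_spot'):
        for r in bot.find_in(c,n)[:2]: print(c,n,round(r['score'],2),np.array(r['position']))
p=bot.observe()['position'];print('tcp px',proj(T,p),proj(S,p))
a=cv2.resize(S['img'][120:300,230:410],None,fx=3,fy=3,interpolation=cv2.INTER_CUBIC)
b=cv2.resize(T['img'][120:300,340:426],None,fx=3,fy=3,interpolation=cv2.INTER_CUBIC)
cv2.imwrite('pics/d1.png',np.hstack([a,b])[:,:,::-1])
E
```

```text
scene bottle_center 0.83 [ 0.3722 -0.2862  0.0558]
scene bottle_center 0.56 [ 0.6147 -0.2957  0.0529]
scene knob 0.45 [0.4503 0.0993 0.0955]
scene knob 0.33 [ 0.615  -0.292   0.0503]
scene socket 0.68 [0.4746 0.1017 0.042 ]
scene carriage 0.62 [0.4724 0.0959 0.0454]
scene blue_head_spot 0.55 [0.5852 0.1626 0.0374]
scene blue_head_spot 0.36 [0.6007 0.2697 0.025 ]
top bottle_center 0.74 [ 0.3798 -0.2662  0.0612]
top bottle_center 0.55 [ 0.4641 -0.2997  0.0635]
top knob 0.27 [0.6004 0.1722 0.0718]
top socket 0.57 [0.4715 0.1117 0.0436]
top plunger 0.5 [0.4502 0.1096 0.1054]
top carriage 0.69 [0.4788 0.1108 0.0477]
top carriage 0.24 [0.4718 0.3615 0.0133]
top blue_head_spot 0.91 [0.6206 0.2667 0.0704]
top blue_head_spot 0.84 [0.5991 0.1717 0.0691]
top orange_head_spot 0.58 [0.6062 0.0534 0.0711]
tcp px [403.1897 203.9394] [342.8196 237.6065]
```

View pics/d1.png

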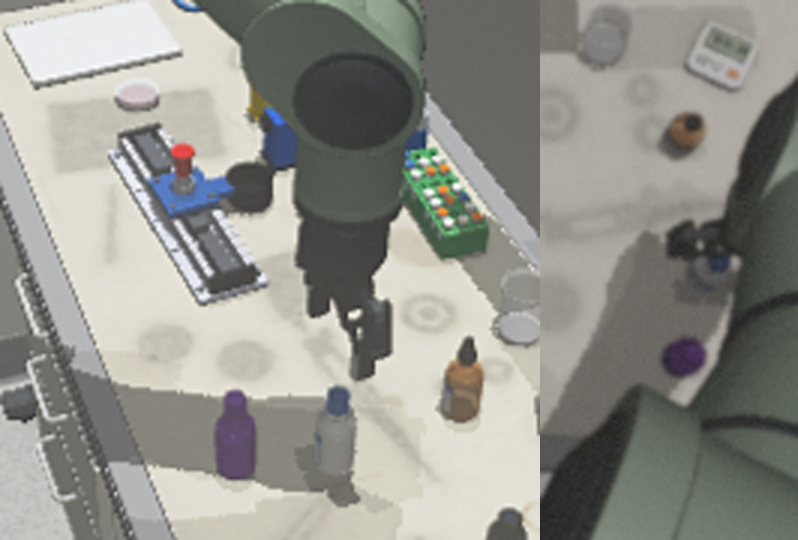

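The crop shows the fingers straddling the white bottle (blue cap at crop (338,398)). The purple bottle is clear to the left. Going down.

Request:
apply_moves(claw=[0.085, 0.085, 0.085, 0.085, 0.085, 0.085, 0.085, 0.085, 0.03, 0.03, 0.03, 0.03, 0.03, 0.03, 0.03, 0.03, 0.03, 0.03], xyz=[[0.0007, 0.001, 0.0193], [0, 0, 0.0193], [0, 0, 0.0193], [0, 0, 0.0193], [0, 0, 0.0193], [0, 0, 0.019], [0, 0, 0], [0, 0, 0], [0, 0, 0], [0, 0, 0], [0, 0, 0], [0, 0, 0], [0, 0, 0], [0, 0, 0], [0, 0, 0], [0, 0, 0], [0, 0, 0], [0, 0, 0]], twist=[[0, 0, 0], [0, 0, 0], [0, 0, 0], [0, 0, 0], [0, 0, 0], [0, 0, 0], [0, 0, 0], [0, 0, 0], [0, 0, 0], [0, 0, 0], [0, 0, 0], [0, 0, 0], [0, 0, 0], [0, 0, 0], [0, 0, 0], [0, 0, 0], [0, 0, 0], [0, 0, 0]], force=20)

```text
clock: 5.4
position: [0.4753, -0.305, 0.0348]
tool_rot: [3.141, -0.001, 0.072]
force: [-0.3, -0.2, 6.0]
grip_width: 0.0392
finger_force: 20.0
```

Request:
apply_moves(claw=[0.03, 0.03, 0.03, 0.03, 0.03, 0.03, 0.03, 0.03], xyz=[[0, 0, -0.01], [0, 0, -0.02], [0, 0, -0.025], [0, 0, -0.025], [0, 0, -0.025], [0, 0, -0.015], [0, 0, 0], [0, 0, 0]], twist=[[0, 0, 0], [0, 0, 0], [0, 0, 0], [0, 0, 0], [0, 0, 0], [0, 0, 0], [0, 0, 0], [0, 0, 0]])

```text
clock: 6.2
position: [0.4747, -0.3046, 0.1542]
tool_rot: [3.142, -0.0, 0.072]
force: [-0.7, -0.4, -2.4]
grip_width: 0.0387
finger_force: 20.6
```

```bash
python3 - <<'E'
from h import *
import pickle
np.set_printoptions(precision=4,suppress=True)
f0=pickle.load(open('f0.pkl','rb'));f1=pickle.load(open('f1.pkl','rb'))
def seg(f,box,fn):
    x0,y0,x1,y1=box; i=f['img'][y0:y1,x0:x1].astype(int); h=cv2.cvtColor(f['img'][y0:y1,x0:x1],cv2.COLOR_RGB2HSV).astype(int)
    ys,xs=np.nonzero(fn(i,h)); return np.array([xs.mean()+x0,ys.mean()+y0]),len(xs),(xs.min()+x0,xs.max()+x0,ys.min()+y0,ys.max()+y0)
dark=lambda i,h:i.sum(-1)<170
red=lambda i,h:((h[...,0]<8)|(h[...,0]>172))&(h[...,1]>140)
S,T=f1['scene'],f0['top']
print('red scene',seg(S,(280,160,302,190),red))
st=seg(T,(257,179,278,200),dark);print('sock top',st)
s2=seg(S,(302,170,324,194),dark);print('sock sc',s2)
for k in(T,): print(atz(k,[(st[2][0]+st[2][1])/2,(st[2][2]+st[2][3])/2],.03))
up=np.array([0,0,.1]);
# model overlay on 3D candidate
a=0.0715; X=np.array([np.cos(a),np.sin(a),0])
K=np.array([.4535,.1086,0.]); s=K+.085*X; th=np.linspace(0,6.3,60)
ims=[]
for f,(x0,y0,x1,y1) in((S,(270,145,345,220)),(T,(230,160,305,235))):
    im=cv2.resize(f['img'][y0:y1,x0:x1],None,fx=5.3333,fy=5.3333,interpolation=cv2.INTER_CUBIC)[:,:,::-1].copy()
    for c,r,z in((s,.0295,.038),(s,.0275,.0),(K,.014,.104)):
        pts=np.array([(proj(f,[c[0]+r*np.cos(t),c[1]+r*np.sin(t),z])-[x0,y0]+.5)*5.3333 for t in th]).astype(int)
        cv2.polylines(im,[pts],True,(0,255,0),1)
    ims.append(im)
cv2.imwrite('pics/e1.png',np.hstack(ims)); print(ims[0].shape)
E
```

```text
red scene (array([290.3214, 170.1071]), 28, (np.int64(287), np.int64(294), np.int64(168), np.int64(172)))
sock top (array([266.0593, 188.6949]), 118, (np.int64(259), np.int64(274), np.int64(182), np.int64(196)))<stdin>:7: RuntimeWarning: Mean of empty slice.
  ret = ret.dtype.type(ret / rcount)
Traceback (most recent call last):
ValueError: zero-size array to reduction operation minimum which has no identity
```

```bash
python3 - <<'E'
from h import *
import pickle
np.set_printoptions(precision=4,suppress=True)
S=pickle.load(open('f1.pkl','rb'))['scene'];T=pickle.load(open('f0.pkl','rb'))['top']
S2=bot.grab_frame('scene')
a=0.0715; X=np.array([np.cos(a),np.sin(a),0])
K=np.array([.4535,.1086,0.]); s=K+.085*X; th=np.linspace(0,6.3,60)
ims=[]
for f,(x0,y0,x1,y1) in((S,(270,145,345,220)),(T,(230,160,305,235))):
    im=cv2.resize(f['img'][y0:y1,x0:x1],None,fx=5.3333,fy=5.3333,interpolation=cv2.INTER_CUBIC)[:,:,::-1].copy()
    for c,r,z in((s,.0295,.038),(s,.0275,.0),(K,.014,.104)):
        pts=np.array([(proj(f,[c[0]+r*np.cos(t),c[1]+r*np.sin(t),z])-[x0,y0]+.5)*5.3333 for t in th]).astype(int)
        cv2.polylines(im,[pts],True,(0,255,0),1)
    ims.append(im)
p=bot.observe()['position'];q=proj(S2,p).astype(int);print(q)
c=cv2.resize(S2['img'][q[1]-33:q[1]+33,q[0]-132:q[0]+132],(800,200),interpolation=cv2.INTER_CUBIC)[:,:,::-1]
cv2.imwrite('pics/e1.png',np.vstack([np.hstack(ims),c]))
E
```

```text
[343 236]
```

View pics/e1.png

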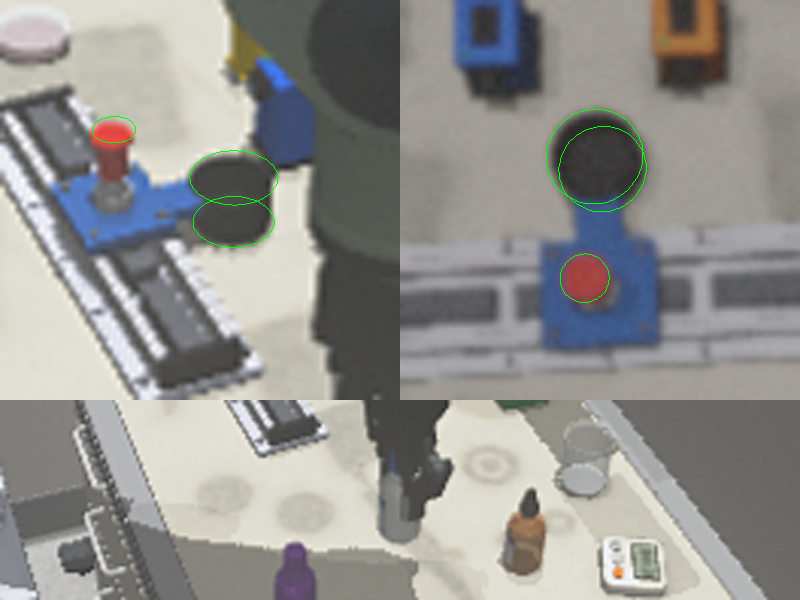

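Request:
apply_moves(claw=[0.03, 0.03, 0.03, 0.03, 0.03, 0.03, 0.03, 0.03, 0.03, 0.03, 0.03, 0.03, 0.03, 0.03, 0.03, 0.03, 0.03], xyz=[[0.00665, -0.0295, 0], [0.00665, -0.0295, 0], [0.00665, -0.0295, 0], [0.00665, -0.0295, 0], [0.00665, -0.0295, 0], [0.00665, -0.0295, 0], [0.00665, -0.0295, 0], [0.00665, -0.0295, 0], [0.00665, -0.0295, 0], [0.00665, -0.0295, 0], [0.00665, -0.0295, 0], [0.00665, -0.0295, 0], [0.00665, -0.0295, 0], [0.00665, -0.0295, 0], [0, 0, 0], [0, 0, 0], [0, 0, 0]], twist=[[0, 0, 0], [0, 0, 0], [0, 0, 0], [0, 0, 0], [0, 0, 0], [0, 0, 0], [0, 0, 0], [0, 0, 0], [0, 0, 0], [0, 0, 0], [0, 0, 0], [0, 0, 0], [0, 0, 0], [0, 0, 0], [0, 0, 0], [0, 0, 0], [0, 0, 0]])

```text
clock: 7.95
position: [0.5377, 0.1129, 0.1536]
tool_rot: [3.141, 0.001, 0.071]
force: [0.7, 0.5, 0.4]
grip_width: 0.0388
finger_force: 20.6
```

Request:
apply_moves(claw=[0.03, 0.03, 0.03, 0.03, 0.03, 0.03], xyz=[[0.0002, -0.0012, 0.02], [0, 0, 0.02], [0, 0, 0.02], [0, 0, 0.0136], [0, 0, 0], [0, 0, 0]], twist=[[0, 0, 0], [0, 0, 0], [0, 0, 0], [0, 0, 0], [0, 0, 0], [0, 0, 0]])

```text
clock: 8.55
position: [0.5384, 0.1147, 0.0809]
tool_rot: [3.141, 0.0, 0.071]
force: [0.3, -0.5, -0.0]
grip_width: 0.039
finger_force: 20.6
```

```bash
python3 - <<'E'
from h import *
S=bot.grab_frame('scene');T=bot.grab_frame('top')
ims=[]
for f,(x0,y0,x1,y1) in((S,(270,130,345,205)),(T,(230,160,305,235))):
    ims.append(cv2.resize(f['img'][y0:y1,x0:x1],(400,400),interpolation=cv2.INTER_CUBIC)[:,:,::-1])
cv2.imwrite('pics/g1.png',np.hstack(ims)); print(bot.observe()['position'])
E
```

```text
[0.5387235  0.11505374 0.08147114]
```

View pics/g1.png

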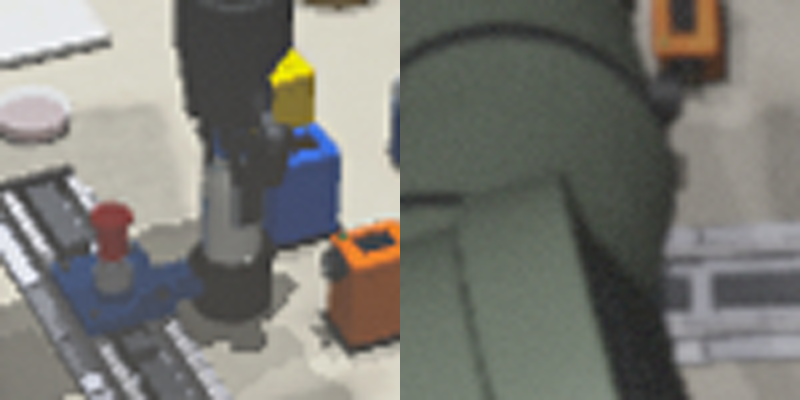

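The bottle (crop x 201–256) is centred over the socket (188–272). Lowering it in short steps.

Request:
apply_moves(claw=[0.03, 0.03, 0.03, 0.03, 0.03], xyz=[[0, 0.0006, 0.005], [0, 0, 0.005], [0, 0, 0.005], [0, 0, 0.003], [0, 0, 0]], twist=[[0, 0, 0], [0, 0, 0], [0, 0, 0], [0, 0, 0], [0, 0, 0]])

```text
clock: 9.15
position: [0.538, 0.1145, 0.062]
tool_rot: [3.141, 0.001, 0.072]
force: [0.3, 1.1, -0.4]
grip_width: 0.0388
finger_force: 20.6
```

Request:
apply_moves(claw=[0.03, 0.03, 0.03, 0.03, 0.03, 0.03], xyz=[[0, 0, 0.005], [0, 0, 0.005], [0, 0, 0.004], [0, 0, 0.002], [0, 0, 0], [0, 0, 0]], twist=[[0, 0, 0], [0, 0, 0], [0, 0, 0], [0, 0, 0], [0, 0, 0], [0, 0, 0]])

```text
clock: 9.75
position: [0.5383, 0.1146, 0.0466]
tool_rot: [-3.142, -0.0, 0.072]
force: [-0.1, -0.8, -1.7]
grip_width: 0.0388
finger_force: 20.6
```

Request:
apply_moves(claw=[0.03, 0.03, 0.03], xyz=[[0, 0, 0.001], [0, 0, 0.001], [0, 0, 0]], twist=[[0, 0, 0], [0, 0, 0], [0, 0, 0]])

```text
clock: 10.05
position: [0.5386, 0.1146, 0.0449]
tool_rot: [-3.142, -0.001, 0.072]
force: [-0.9, -0.1, 3.4]
grip_width: 0.0386
finger_force: 20.9
```

Request:
apply_moves(claw=[0.04, 0.044, 0.05, 0.056, 0.064, 0.07, 0.07, 0.07, 0.07], xyz=[[0, 0, 0], [0, 0, 0], [0, 0, 0], [0, 0, 0], [0, 0, 0], [0, 0, 0], [0, 0, 0], [0, 0, 0], [0, 0, 0]], twist=[[0, 0, 0], [0, 0, 0], [0, 0, 0], [0, 0, 0], [0, 0, 0], [0, 0, 0], [0, 0, 0], [0, 0, 0], [0, 0, 0]])

```text
clock: 10.95
position: [0.5382, 0.1146, 0.0446]
tool_rot: [-3.142, 0.0, 0.072]
force: [0.3, -0.5, -0.3]
grip_width: 0.0704
finger_force: 0.0
```

Request:
apply_moves(claw=[0.07, 0.07, 0.07, 0.07, 0.07, 0.07, 0.07], xyz=[[0, 0, -0.01], [0, 0, -0.02], [0, 0, -0.025], [0, 0, -0.025], [0, 0, -0.025], [0, 0, -0.025], [0, 0, 0]], twist=[[0, 0, 0], [0, 0, 0], [0, 0, 0], [0, 0, 0], [0, 0, 0], [0, 0, 0], [0, 0, 0]])

```text
clock: 11.65
position: [0.5397, 0.1149, 0.1783]
tool_rot: [-3.14, -0.005, 0.072]
force: [-0.2, -1.0, 0.2]
grip_width: 0.0698
finger_force: 0.0
```

Request:
apply_moves(claw=[0.07, 0.07, 0.07, 0.07, 0.07, 0.07], xyz=[[-0.022, 0, 0], [-0.022, 0, 0], [-0.022, 0, 0], [-0.0207, 0.0005, 0], [0, 0, 0], [0, 0, 0]], twist=[[0, 0, 0], [0, 0, 0], [0, 0, 0], [0, 0, 0], [0, 0, 0], [0, 0, 0]])

```text
clock: 12.25
position: [0.4521, 0.1079, 0.1749]
tool_rot: [-3.141, -0.001, 0.072]
force: [0.4, -0.3, -0.5]
grip_width: 0.0698
finger_force: 0.0
```

```bash
python3 - <<'E'
from h import *
S=bot.grab_frame('scene');T=bot.grab_frame('top')
o=bot.observe();print(o['position'])
im=S['img'][130:205,260:360].copy()
im=cv2.resize(im,(800,600),interpolation=cv2.INTER_CUBIC)[:,:,::-1].copy()
a=.0715;s=np.array([.5383,.1146]);th=np.linspace(0,6.3,50)
for r,z in((.011,.110),(.02,.072),(.0295,.038)):
    pts=np.array([(proj(S,[s[0]+r*np.cos(t),s[1]+r*np.sin(t),z])-[260,130]+.5)*8 for t in th]).astype(int)
    cv2.polylines(im,[pts],True,(0,255,0),1)
cv2.imwrite('pics/h1.png',im)
for n in('bottle_center','knob'): 
    for c in('scene','top'): print(n,c,[(round(r['score'],2),np.round(r['position'],4)) for r in bot.find_in(c,n)[:3]])
E
```

```text
[0.45248651 0.10795487 0.17467859]
bottle_center scene [(0.78, array([0.5313, 0.1032, 0.0704])), (0.78, array([ 0.3718, -0.2933,  0.0553]))]
bottle_center top [(0.55, array([0.5161, 0.0864, 0.0391])), (0.45, array([ 0.3809, -0.265 ,  0.0632]))]
knob scene [(0.46, array([0.4522, 0.099 , 0.0983]))]
knob top []
```

View pics/h1.png

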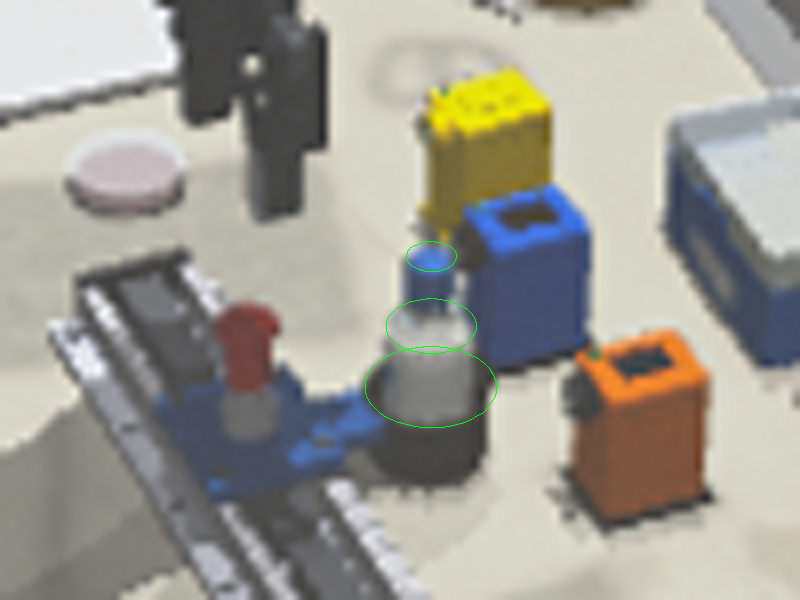

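The bottle is seated upright in the socket, with its cap at crop (430,258) matching the overlay. Now for the knob.

Request:
apply_moves(claw=[0.07, 0.07, 0.07, 0.07, 0.07, 0.07, 0.07], xyz=[[0.0008, 0, 0.02], [0, 0, 0.02], [0, 0, 0.02], [0, 0, 0.02], [0, 0, 0.018], [0, 0, 0.0095], [0, 0, 0]], twist=[[0, 0, 0], [0, 0, 0], [0, 0, 0], [0, 0, 0], [0, 0, 0], [0, 0, 0], [0, 0, 0]])

```text
clock: 13.25
position: [0.4522, 0.1078, 0.0662]
tool_rot: [3.141, 0.002, 0.072]
force: [0.1, -0.8, 0.2]
grip_width: 0.0699
finger_force: 0.0
```

Request:
apply_moves(claw=[0.05, 0.04, 0.03, 0.026, 0.022, 0.018, 0.014, 0.01, 0.01, 0.01], xyz=[[0, 0, 0], [0, 0, 0], [0, 0, 0], [0, 0, 0], [0, 0, 0], [0, 0, 0], [0, 0, 0], [0, 0, 0], [0, 0, 0], [0, 0, 0]], twist=[[0, 0, 0], [0, 0, 0], [0, 0, 0], [0, 0, 0], [0, 0, 0], [0, 0, 0], [0, 0, 0], [0, 0, 0], [0, 0, 0], [0, 0, 0]], force=40)

```text
clock: 14.25
position: [0.4531, 0.108, 0.0678]
tool_rot: [-3.141, -0.001, 0.072]
force: [-1.7, -0.6, 9.8]
grip_width: 0.0264
finger_force: 38.6
```

Opening 26 mm suggests that the pads hold the 28 mm cap rather than the grip. I'll reopen, go lower and close on the grip itself.

Request:
apply_moves(claw=[0.04, 0.045, 0.045, 0.045, 0.045, 0.045, 0.045, 0.045], xyz=[[0, 0, 0], [0, 0, 0], [0, 0, 0], [0.0003, 0, 0.004], [0, 0, 0.003], [0, 0, 0.001], [0, 0, 0], [0, 0, 0]], twist=[[0, 0, 0], [0, 0, 0], [0, 0, 0], [0, 0, 0], [0, 0, 0], [0, 0, 0], [0, 0, 0], [0, 0, 0]])

```text
clock: 15.05
position: [0.4529, 0.1079, 0.059]
tool_rot: [3.142, 0.0, 0.072]
force: [-0.5, -0.6, -2.0]
grip_width: 0.0453
finger_force: 0.0
```

Request:
apply_moves(claw=[0.035, 0.03, 0.026, 0.022, 0.018, 0.014, 0.01, 0.01, 0.01], xyz=[[0, 0, 0], [0, 0, 0], [0, 0, 0], [0, 0, 0], [0, 0, 0], [0, 0, 0], [0, 0, 0], [0, 0, 0], [0, 0, 0]], twist=[[0, 0, 0], [0, 0, 0], [0, 0, 0], [0, 0, 0], [0, 0, 0], [0, 0, 0], [0, 0, 0], [0, 0, 0], [0, 0, 0]], force=40)

```text
clock: 15.95
position: [0.4529, 0.1079, 0.0591]
tool_rot: [3.142, 0.0, 0.072]
force: [2.1, -1.0, -5.0]
grip_width: 0.0231
finger_force: 41.2
```

Request:
apply_moves(claw=[0.01, 0.01, 0.01, 0.01], xyz=[[0, 0, -0.002], [0, 0, -0.002], [0, 0, -0.002], [0, 0, 0]], twist=[[0, 0, 0], [0, 0, 0], [0, 0, 0], [0, 0, 0]])

```text
clock: 16.35
position: [0.4529, 0.1079, 0.0654]
tool_rot: [-3.142, -0.0, 0.072]
force: [0.5, -1.2, -5.5]
grip_width: 0.0231
finger_force: 41.4
```

```bash
python3 - <<'E'
from h import *
S=bot.grab_frame('scene')
o=bot.observe();print(o['position'],o['force'],o['grip_width'],o['finger_force'])
im=cv2.resize(S['img'][140:200,265:345],(800,600),interpolation=cv2.INTER_CUBIC)[:,:,::-1]
cv2.imwrite('pics/i1.png',im)
E
```

```text
[0.45294547 0.10788065 0.06525817] [ 2.13833597 -2.47994372 -5.91256054] 0.023365148446539207 41.39283187687397
```

View pics/i1.png

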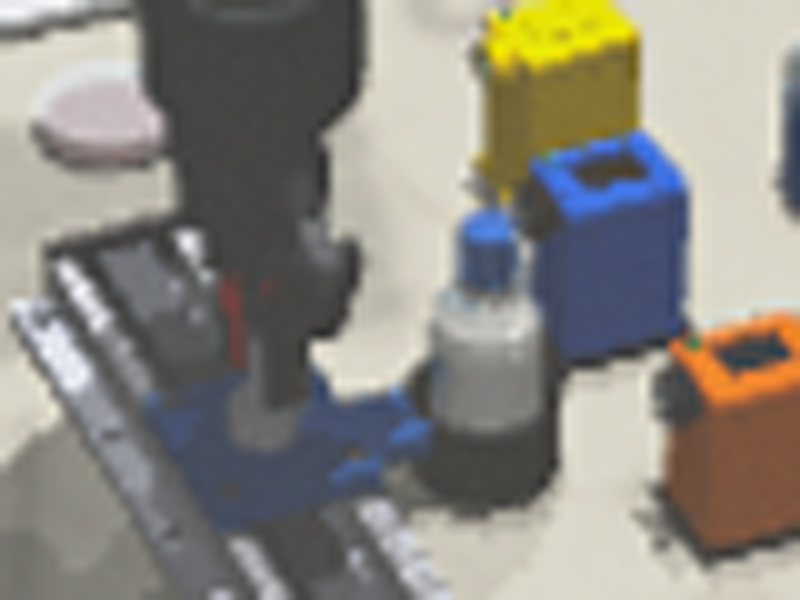

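The fingers hold the red grip, and the downward pull of about 5.5 N fits the spring. Lifting further.

Request:
apply_moves(claw=[0.01, 0.01, 0.01, 0.01, 0.01], xyz=[[0, 0, -0.002], [0, 0, -0.002], [0, 0, -0.002], [0, 0, -0.002], [0, 0, 0]], twist=[[0, 0, 0], [0, 0, 0], [0, 0, 0], [0, 0, 0], [0, 0, 0]])

```text
clock: 16.9
position: [0.4529, 0.1079, 0.0733]
tool_rot: [-3.142, -0.0, 0.072]
force: [1.7, -2.2, -7.0]
grip_width: 0.0228
finger_force: 41.9
```

Request:
apply_moves(claw=[0.01, 0.01, 0.01, 0.01], xyz=[[0, -0.004, -0.001], [0, -0.005, 0], [0, -0.005, 0], [0, 0, 0]], twist=[[0, 0, 0], [0, 0, 0], [0, 0, 0], [0, 0, 0]])

```text
clock: 17.3
position: [0.4518, 0.1231, 0.0741]
tool_rot: [-3.141, -0.0, 0.073]
force: [2.0, 2.2, -7.3]
grip_width: 0.023
finger_force: 42.1
```

Request:
apply_moves(claw=[0.01, 0.01, 0.01, 0.01, 0.01, 0.01, 0.01, 0.01, 0.01, 0.01, 0.01, 0.01], xyz=[[0, -0.0045, 0], [0, -0.0045, 0], [0, -0.0045, 0], [0, -0.0045, 0], [0, -0.0045, 0], [0, -0.0045, 0], [0, -0.0045, 0], [0, -0.0045, 0], [0, -0.0045, 0], [0, -0.004, 0], [0, 0, 0], [0, 0, 0]], twist=[[0, 0, 0], [0, 0, 0], [0, 0, 0], [0, 0, 0], [0, 0, 0], [0, 0, 0], [0, 0, 0], [0, 0, 0], [0, 0, 0], [0, 0, 0], [0, 0, 0], [0, 0, 0]])

```text
clock: 18.5
position: [0.4488, 0.1668, 0.0741]
tool_rot: [-3.141, -0.0, 0.072]
force: [2.2, 1.8, -7.6]
grip_width: 0.0234
finger_force: 42.3
```

Request:
apply_moves(claw=[0.01, 0.01, 0.01, 0.01, 0.01, 0.01, 0.01], xyz=[[0, -0.0009, 0], [0, 0, 0], [0, 0, 0.002], [0, 0, 0.002], [0, 0, 0.002], [0, 0, 0.002], [0, 0, 0]], twist=[[0, 0, 0], [0, 0, 0], [0, 0, 0], [0, 0, 0], [0, 0, 0], [0, 0, 0], [0, 0, 0]])

```text
clock: 19.2
position: [0.4487, 0.1671, 0.0659]
tool_rot: [3.141, 0.0, 0.072]
force: [4.2, -1.4, -6.2]
grip_width: 0.0231
finger_force: 42.0
```

Request:
apply_moves(claw=[0.01, 0.01, 0.01, 0.01, 0.01, 0.01], xyz=[[0, 0, 0.002], [0, 0, 0.002], [0, 0, 0.002], [0, 0, 0.001], [0, 0, 0.001], [0, 0, 0]], twist=[[0, 0, 0], [0, 0, 0], [0, 0, 0], [0, 0, 0], [0, 0, 0], [0, 0, 0]])

```text
clock: 19.8
position: [0.4489, 0.1674, 0.0586]
tool_rot: [-3.141, -0.001, 0.072]
force: [0.7, -1.9, 10.8]
grip_width: 0.023
finger_force: 41.3
```

```bash
python3 - <<'E'
from h import *
S=bot.grab_frame('scene');o=bot.observe();print(o['position'],o['force'],o['clock'])
im=cv2.resize(S['img'][130:190,265:345],(800,600),interpolation=cv2.INTER_CUBIC)[:,:,::-1].copy()
th=np.linspace(0,6.3,50);s=np.array([.5383,.1146])+.06*np.array([-.0715,.9974])
for r,z in((.011,.110),(.0295,.038)):
    pts=np.array([(proj(S,[s[0]+r*np.cos(t),s[1]+r*np.sin(t),z])-[265,130]+.5)*10 for t in th]).astype(int)
    cv2.polylines(im,[pts],True,(0,255,0),1)
cv2.imwrite('pics/j1.png',im)
E
```

```text
[0.44887294 0.16741393 0.05862536] [ 1.64931591 -2.32116766 10.37116676] 19.85
```

View pics/j1.png

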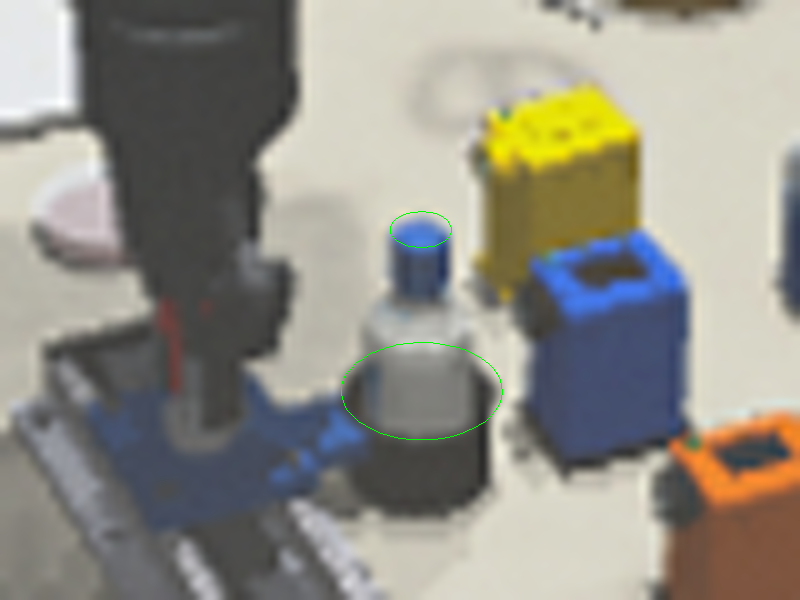

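```bash
python3 -c "
from workcell import bot
print(bot.job_done())"
```

```text
the job is handed in; nothing more can be done
None
```

I've handed the job in, but the verdict wasn't shown. By my readings, the white bottle stands upright and released in the socket, the carriage is at the blue head's hole with the pin home, and the gripper still holds the red knob.

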